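# Sweep the hob scraps into the pan and hold the waste caddy open

## Robot

A 6-joint arm with a two-finger parallel gripper is mounted at the origin on a cart in front of the work surface, level with it; the furniture and walls round the work are solid. World frame = base frame: x ahead of the robot, y to its left, z up, the work surface at z = 0. Lengths are in m, angles in rad, forces in N, time in s.
With the tool pointing down it reaches from about 0.35 to 0.775 m from the base axis. Payload 5.5 kg.
Tool frame: the origin (TCP) lies midway between the tips of the shut fingers; the grasp point (between the pads) lies 19 mm behind it; z points along the fingers, y is the direction in which the jaws open and shut (so a half turn about z gives the same grasp; the last joint's range is limited). The gripper opens to 85 mm and grips with 20 to 120 N. Pads are 22 mm wide; open, the fingers measure 114 mm over their backs; the gripper's body (76 mm by 85 mm) begins 54 mm behind the grasp point. The pads swing forward as they close: fully open they stand 13 mm farther back than shut.
Start: joints at [1.081, 0.313, 0.046, 1.304, 0, 1.431], TCP at [0.197, 0.54, 0.231] pointing down, gripper open.
Joint ranges: [-2.76, 2.76], [-0.86, 1.69], [-1.03, 1.26], [-2.2, 2.34], [-1.47, 1.5], [-3.14, 3.14]. Speed limits (rad/s): [2.57, 2.57, 3.14, 3.14, 3.14, 3.14].

## Interface

Orientations are given as a unit quaternion [w, x, y, z].
In Python, from workcell import env gives the robot as it stands.
- The arm moves only by the shell command python3 -m creep 'ROWS' [OPENING] [FORCE]. ROWS is JSON, a list of rows, each a list of 6 numbers: the shift along the tool's x, y, z in m, then the turn, a rotation vector about the tool's x, y, z in degrees. A call has exactly 8 rows; each row is the pose to reach, as a shift and turn from the pose commanded when the call began, along the tool's axes at that moment; what a row does not reach only later rows make up. A row lasts 1/10 s, in which the tool goes at most 50 mm and 8.59 degrees, less where a joint would pass 70% of its speed; a pose out of reach is approached as far as the arm can. A call with a gripper value outside its range is refused whole. OPENING is the finger opening in m, from 0 to 0.0854, set as the call begins (- or left out, the last holds). The fingers move at their own pace and stop on an object; FORCE is the grip in N (left out, the last holds). Time passes only in rows, so rows that repeat a pose let the fingers close, or fill a call up. It gives the time, the measured TCP pose, the force and the opening at its end, in the units of the state.
- env.get_state(): the state, without advancing time (a new reading comes with each control period).
- env.read_camera(name): name is "scene" or "top" or "wrist"; returns (picture, depth): 400x640x3 uint8, blue, green, red; 400x640 float32, m along the optical axis (not along the pixel's ray), 0 where there is no reading.
- env.camera_params(name): a dict with "fx", "fy", "cx", "cy" (pixels), "k1" (the pictures are not rectified: a ray, as slopes to the right and down, at radius r is drawn at 1 + k1 r^2 times it, then the intrinsics apply), "position" and "orientation" of the camera in the world. Camera axes: x right, y up, looking along -z (the intrinsics and any distortion apply to the point x, -y, -z); pixel columns grow to the right and rows downward; lengths in m; the calibration is good to about 2 mm. A picture is of the moment at which its call begins: read the wrist's pose just before it. camera_params takes no time and is no camera call; for the wrist camera it gives the pose at the moment of the call.
- env.hand_in(): hands the job in, once; it reports no verdict.
The state is a dict: "clock": time; "joint_pos": joint angles; "qvel": joint speeds; "tau": joint torques, N m; "tcp_pos": TCP position; "orientation": TCP orientation; "wrist_force": force on the tool from outside, world axes, zero at the start; "ft_torque": the same for the moment, N m; "finger_gap": finger opening in m.
Only numpy, scipy, OpenCV 4.12 (cv2) and the standard library are available. Lean on these libraries where they do the work, as an engineer would, in place of code of your own. Each camera call takes 0.05 s, during which the arm holds its last target. There are 200 camera calls.

## Task

Pick up the block brush and sweep the three food scraps (bread crust, carrot slice, potato piece) off the cold glass hob right into the steel crumb pan, touching them with the brush only, then stand the brush back upright on the hob or worktop, clear of the pan, and let go of it. Next lift the self-closing lid of the green waste caddy by its steel bar and hold it open at 60 degrees (give or take 10 degrees; 0 is shut) so that I can tip the pan out: the job finishes with the robot still holding the lid there, steady, because it drops shut if let go. Leave the bowl, sugar pot and tumbler where they stand.

Things in the scene. Friction and masses are not known exactly. Their poses are not given: they have to be found in the camera images.
- brush_grip (a point): Block brush with a pale wooden upright grip. This point is the centre of the grip, 64 mm above the brush's underside; z up. Bristle block with wooden back: 36 mm (x) by 150 mm (y, its long side), 32 mm high, and rigid (the bristles do not bend). Grip: 24 mm thick (x) by 60 mm (y), rounded edges, from 32 to 92 mm above the underside. Mass about 0.16 kg. It stands free on the hob at the right at the start.
- pan: Low steel crumb pan fixed on the hob, 130 mm (x) by 220 mm (y). Origin: centre of its underside. Its open mouth faces its own -x, the lip at x = -68 mm; floor 2 mm thick, with a gentle ramp 13 mm long from the lip up to it; walls 31 mm high and 3 mm thick (with a 6 mm rolled rim) at both sides and at the back (+x), inner width 210 mm. The scraps lie in front of the mouth, 30 to 90 mm before the lip and within 65 mm of the pan's x axis.
- crust_center (a point): Tan bread crust with brown top, 30 x 24 x 17 mm. Point: its centre, half-way up.
- carrot_center (a point): Thick orange carrot slice lying flat, 30 mm across, 18 mm high. Point: its centre, half-way up.
- potato_center (a point): Pale yellow potato piece with a brown skin side, 28 x 26 x 18 mm. Point: its centre, half-way up.
- brush: The brush itself; origin at the centre of its underside, axes as at brush_grip.
- crust: The bread crust; origin at the centre of its underside.
- carrot: The carrot slice; origin at the centre of its underside.
- potato: The potato piece; origin at the centre of its underside.
- caddy_lid (a joint): Angle of the white lid of the green food-waste caddy, rad: 0 shut, grows as it opens upward, stop at 1.7; 60 degrees = 1.047. A spring and its weight pull it shut from every angle (1 to 2 N at the bar).
- lid_bar (a point): Middle of the round steel bar (12 mm thick, free length 92 mm along y) at the front of the caddy's lid; it moves with the lid. It stands 36 mm clear of the lid's edge, on two rods at y = +-52 mm, 192 mm from the hinge axis and, with the lid shut, 6 mm above it. Because it is round it can turn between the fingers. With the lid shut its x axis points horizontally to the hinge, y along the bar.
- lid_hinge (a point): Middle of the lid's hinge axis, at the back top edge of the caddy (fixed; axes of the caddy: x points away from the bar's side, y along the hinge axis, z up). The caddy is fixed, 150 mm (x) by 190 mm (y) and 95 mm high, and stands on the wooden worktop (6 mm lower than the hob glass, which is z = 0); hinge axis 95 mm above its underside. Opening turns the lid about +y: the bar rises and swings over towards +x.
- bowl_mid (a point): Cream bowl, 134 mm wide, 60 mm high, at the back right of the hob; bystander. Point 30 mm above its underside, on its axis.
- sugar_pot_mid (a point): Steel sugar pot, 86 mm wide, 85 mm high, at the back left; bystander. Point 30 mm above its underside, on its axis.
- tumbler_mid (a point): Clear tumbler, 77 mm wide, 91 mm high, at the back left beside the sugar pot; bystander. Point 30 mm above its underside, on its axis.

How it is judged:
By the outcome, as a careful person would: the job done as asked, in the order asked, and still so for the second after the job is handed in, while the arm keeps its last pose, push and grip.
It also fails if it takes over 72 s, if anything falls off the work surface, if the arm or the gripper's body presses on something with over 40 N, if the wrist force passes 120 N, or if a joint passes its speed limit or range.

## Working session

There is one attempt and no reset: what is moved stays moved. The work goes in short steps, Python scripts to look and compute and a shell command to move; the robot and the scene stay as the last step left them, time stands still between calls to the robot, and variables do not carry over. Pictures are saved under pics/ and viewed, about 8 in all and at most 12, crops included, and the job is handed in when it is done.

```bash
ls; mkdir -p pics; cat > h.py <<'E'
import numpy as np, cv2
from scipy.spatial.transform import Rotation as R
from workcell import env
def rot(q): return R.from_quat([q[1],q[2],q[3],q[0]])
def cloud(name,save=None):
    p=env.camera_params(name); im,d=env.read_camera(name)
    if save: cv2.imwrite('pics/'+save,im); 
    K=np.array([[p['fx'],0,p['cx']],[0,p['fy'],p['cy']],[0,0,1.]])
    v,u=np.mgrid[0:400,0:640]
    # r in undistorted slopes; cv2 model has the same form
    n=cv2.undistortPoints(np.stack([u,v],-1).reshape(-1,1,2).astype(float),K,np.array([p['k1'],0,0,0.])).reshape(400,640,2)
    c=np.stack([n[...,0]*d,-n[...,1]*d,-d],-1)
    w=rot(p['orientation']).apply(c.reshape(-1,3)).reshape(400,640,3)+np.array(p['position'])
    w[d==0]=np.nan
    return im,w,p
E
python3 - <<'E'
from h import *
s=env.get_state(); print({k:np.round(v,3).tolist() for k,v in s.items()})
for n in ('top','scene'):
    im,w,p=cloud(n,n+'0.png'); np.save(n+'.npy',w); print(n,p)
E
```

```text
pics
{'clock': 0.0, 'joint_pos': [1.081, 0.314, 0.045, 1.304, -0.0, 1.431], 'qvel': [0.0, -0.001, 0.0, 0.0, -0.0, -0.001], 'tau': [-0.002, -48.063, 29.853, 0.019, -0.0, -0.0], 'tcp_pos': [0.197, 0.54, 0.23], 'orientation': [-0.0, 0.174, 0.985, -0.001], 'wrist_force': [0.582, -0.408, -0.336], 'ft_torque': [0.053, 0.034, 0.003], 'finger_gap': 0.085}
top {'fx': 399.2300598488888, 'fy': 399.2300598488888, 'cx': 317.7559205846673, 'cy': 196.11658674656513, 'k1': 0.01150382828895868, 'position': array([0.41305385, 0.05656712, 1.40110302]), 'orientation': array([ 0.71509156,  0.03580376, -0.0380444 , -0.69707588])}
scene {'fx': 384.3069082262722, 'fy': 384.3069082262722, 'cx': 322.30664186974826, 'cy': 202.1337366964041, 'k1': 0.014453649289561051, 'position': array([-0.09111893, -0.26336895,  0.9408626 ]), 'orientation': array([ 0.80897273,  0.28760624, -0.17713843, -0.48111096])}
```

View pics/top0.png

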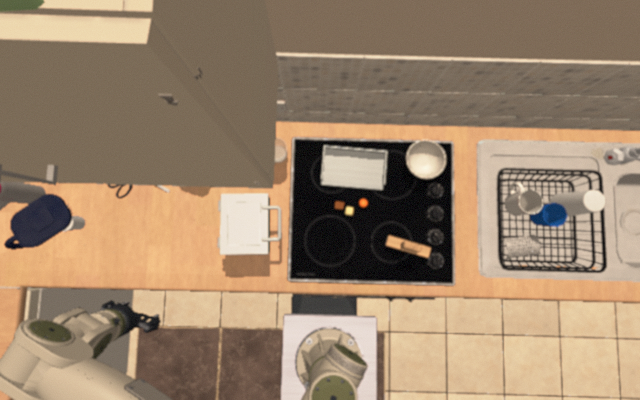

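View pics/scene0.png

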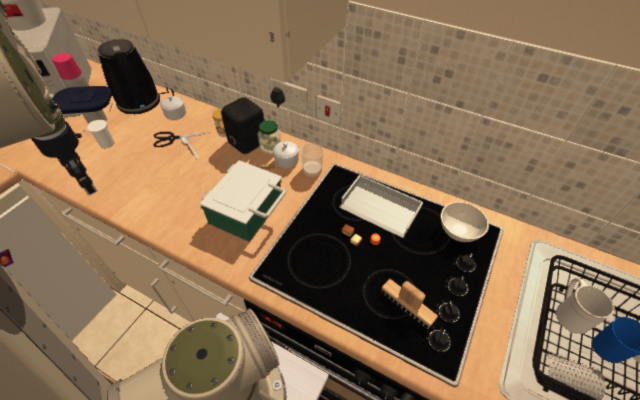

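Top view: pan at (354,167) with its mouth towards the robot. Scraps are at (339,204), (349,210) and (364,202), the brush at (408,246) with grip ~(409,246), the bowl at (426,160), and the caddy lid at (245,223) with its bar at (278,223), facing the robot's right. Next I measure these from both clouds.

```bash
python3 - <<'E'
from h import *
for n in('top','scene'):
    w=np.load(n+'.npy'); im=cv2.imread(f'pics/{n}0.png'); hsv=cv2.cvtColor(im,cv2.COLOR_BGR2HSV)
    x,y,z=w[...,0],w[...,1],w[...,2]
    print(n)
    def show(l,m):
        p=w[m]; 
        if len(p)<5: print(l,len(p));return
        (c,sz,a)=cv2.minAreaRect((p[:,:2]*1000).astype(np.float32))
        print(l,len(p),'mean',np.round(p.mean(0),3),'rect c',np.round(c),np.round(sz),round(a,1),'z',np.round(np.percentile(p[:,2],[5,50,95]),3))
    box=lambda a,b,c,d:(x>a)&(x<b)&(y>c)&(y<d)
    rb=box(.25,.42,-.4,-.1)
    show('brush block top',rb&(z>.022)&(z<.04)&(hsv[...,1]>60))
    show('grip top',rb&(z>.082)&(z<.1))
    sc=box(.33,.46,-.12,.07)&(z>.010)&(z<.025)
    k,lab,st,ce=cv2.connectedComponentsWithStats((sc).astype(np.uint8))
    for i in range(1,k):
        if st[i,4]>5: show('scrap hsv%s px%s'%(np.median(hsv[lab==i],0),np.round(ce[i])),lab==i)
    pan=box(.42,.65,-.2,.15)&(z>.022)&(z<.045); show('pan rim',pan)
    show('pan floor',box(.45,.62,-.13,.12)&(z>-.006)&(z<.012)&(hsv[...,2]>120))
    cad=box(.2,.5,.1,.45)&(z>.07)&(z<.13); show('lid',cad)
    for yy in np.arange(.12,.24,.01):
        m=cad&(y>yy)&(y<yy+.01); show('  y%.2f'%yy,m)
    show('bowl',box(.4,.7,-.35,-.15)&(z>.045)&(z<.07))
E
```

```text
top
brush block top 297 mean [ 0.391 -0.254  0.032] rect c [ 384. -276.] [190.  47.] 69.4 z [0.026 0.032 0.036]
grip top 127 mean [ 0.392 -0.256  0.09 ] rect c [ 392. -257.] [58. 24.] 75.6 z [0.085 0.09  0.095]
pan rim 59 mean [ 0.582 -0.089  0.029] rect c [535. -77.] [246. 224.] 89.7 z [0.023 0.03  0.036]
pan floor 361 mean [ 0.6   -0.053  0.002] rect c [564. -42.] [174. 112.] 89.2 z [-0.004  0.002  0.008]
lid 2337 mean [0.427 0.288 0.099] rect c [428. 276.] [146. 205.] 0.9 z [0.094 0.099 0.103]
  y0.12 0
  y0.13 0
  y0.14 0
  y0.15 0
  y0.16 0
  y0.17 68 mean [0.447 0.177 0.1  ] rect c [451. 177.] [94.  7.] 0.8 z [0.095 0.101 0.104]
  y0.18 38 mean [0.439 0.183 0.099] rect c [448. 182.] [ 9. 98.] 85.2 z [0.094 0.099 0.105]
  y0.19 12 mean [0.405 0.195 0.101] rect c [405. 195.] [10.  7.] 1.4 z [0.096 0.102 0.105]
  y0.20 12 mean [0.404 0.205 0.1  ] rect c [404. 205.] [10.  7.] 2.4 z [0.097 0.1   0.105]
  y0.21 76 mean [0.415 0.217 0.097] rect c [427. 215.] [  8. 139.] 89.8 z [0.094 0.097 0.101]
  y0.22 137 mean [0.428 0.225 0.098] rect c [428. 225.] [ 10. 143.] 89.9 z [0.093 0.098 0
[... 878 characters left out ...]
1. 175.] [ 9. 98.] 89.7 z [0.093 0.098 0.101]
  y0.18 15 mean [0.41  0.184 0.097] rect c [442. 180.] [ 9. 87.] 83.8 z [0.094 0.097 0.101]
  y0.19 16 mean [0.404 0.195 0.097] rect c [405. 195.] [10.  9.] 6.9 z [0.093 0.098 0.101]
  y0.20 37 mean [0.387 0.207 0.094] rect c [396. 205.] [10. 73.] 89.9 z [0.081 0.095 0.101]
  y0.21 242 mean [0.425 0.214 0.089] rect c [429. 215.] [140.  10.] 0.1 z [0.074 0.093 0.098]
  y0.22 141 mean [0.422 0.225 0.094] rect c [429. 225.] [ 10. 140.] 90.0 z [0.083 0.095 0.098]
  y0.23 162 mean [0.424 0.235 0.095] rect c [428. 235.] [142.  10.] 0.0 z [0.083 0.095 0.099]
bowl 136 mean [ 0.643 -0.294  0.055] rect c [ 651. -289.] [118.  41.] 58.1 z [0.046 0.056 0.061]
```

```bash
cat > m.py <<'E'
from h import *
for n in('top','scene'):
    w=np.load(n+'.npy'); im=cv2.imread(f'pics/{n}0.png'); hsv=cv2.cvtColor(im,cv2.COLOR_BGR2HSV)
    x,y,z=w[...,0],w[...,1],w[...,2]
    print(n)
    def show(l,m):
        p=w[m]; 
        if len(p)<5: print(l,len(p));return
        (c,sz,a)=cv2.minAreaRect((p[:,:2]*1000).astype(np.float32))
        print(l,len(p),'mean',np.round(p.mean(0),3),'rect c',np.round(c),np.round(sz),round(a,1),'z',np.round(np.percentile(p[:,2],[5,50,95]),3))
    box=lambda a,b,c,d:(x>a)&(x<b)&(y>c)&(y<d)
    show('block',box(.3,.48,-.36,-.17)&(z>.027)&(z<.04)&(hsv[...,1]>60)&(hsv[...,2]>110))
    sc=box(.46,.58,-.14,.05)&(z>.008)&(z<.03)&(hsv[...,1]>70)
    k,lab,st,ce=cv2.connectedComponentsWithStats((sc).astype(np.uint8))
    for i in range(1,k):
        if st[i,4]>5: show('scrap hsv%s px%s'%(np.median(hsv[lab==i],0),np.round(ce[i])),lab==i)
    show('pan rim',box(.55,.76,-.2,.12)&(z>.024)&(z<.037)&(hsv[...,1]<60))
    show('pan floor',box(.54,.76,-.2,.12)&(z>-.006)&(z<.012)&(hsv[...,2]>120))
    show('lid',box(.25,.6,.212,.45)&(z>.085)&(z<.11))
    show('bar',box(.25,.6,.15,.185)&(z>.085)&(z<.11))
    show('bowl',box(.55,.85,-.4,-.19)&(z>.045)&(z<.07))
    show('tall left',box(.55,.85,.12,.3)&(z>.06)&(z<.12))
E
python3 m.py
```

```text
top
block 273 mean [ 0.393 -0.253  0.032] rect c [ 392. -257.] [149.  35.] 74.9 z [0.028 0.032 0.036]
scrap hsv[ 11.  203.  243.5] px[363. 203.] 52 mean [ 0.539 -0.103  0.017] rect c [ 539. -103.] [25. 25.] 60.0 z [0.01  0.017 0.023]
scrap hsv[ 11. 178. 149.] px[339. 205.] 63 mean [ 0.528 -0.02   0.017] rect c [528. -21.] [25. 28.] 0.5 z [0.014 0.017 0.021]
scrap hsv[ 21. 118. 234.] px[349. 211.] 61 mean [ 0.509 -0.055  0.017] rect c [509. -55.] [26. 27.] 82.4 z [0.012 0.017 0.022]
pan rim 220 mean [ 0.696 -0.068  0.031] rect c [670. -68.] [223. 120.] 87.0 z [0.026 0.031 0.035]
pan floor 2259 mean [ 0.661 -0.07   0.002] rect c [643. -70.] [230. 193.] 86.7 z [-0.003  0.002  0.007]
lid 2977 mean [0.452 0.294 0.099] rect c [453. 295.] [196. 168.] 1.2 z [0.094 0.099 0.103]
bar 110 mean [0.454 0.178 0.1  ] rect c [457. 179.] [114.  10.] 0.8 z [0.095 0.1   0.105]
bowl 432 mean [ 0.74  -0.313  0.056] rect c [ 730. -294.] [211. 207.] 0.3 z [0.046 0.057 0.066]
tall left 190 mean [0.759 0.176 0.084] rect c [691. 209.] [ 80. 324.] 71.2 z [0.064 0.083 0.112]
scene
block 568 mean [ 0.389 -0.266  
[... 329 characters left out ...]
 hsv[ 11. 198. 240.] px[375. 238.] 70 mean [ 0.538 -0.109  0.016] rect c [ 540. -108.] [28. 24.] 23.8 z [0.01  0.016 0.019]
pan rim 184 mean [ 0.691 -0.086  0.029] rect c [672. -73.] [223. 122.] 86.9 z [0.025 0.029 0.032]
pan floor 2101 mean [ 0.657 -0.07   0.   ] rect c [654. -62.] [229. 211.] 89.0 z [-0.003  0.     0.004]
lid 2760 mean [0.448 0.288 0.096] rect c [454. 293.] [199. 166.] 1.9 z [0.093 0.096 0.1  ]
bar 157 mean [0.452 0.173 0.097] rect c [457. 174.] [ 18. 112.] 88.7 z [0.092 0.098 0.101]
bowl 857 mean [ 0.765 -0.306  0.056] rect c [ 730. -295.] [215. 209.] 0.1 z [0.046 0.056 0.068]
tall left 917 mean [0.786 0.209 0.084] rect c [694. 211.] [180. 289.] 89.5 z [0.062 0.081 0.114]
```

Positions found, with the two cameras agreeing within 5 mm:

| Item | Position |
|---|---|
| Brush grip | (.392, -.259), yaw -15° |
| Pan | ≈(.663, -.071), yaw ≈-3°, lip x≈.595 |
| Crust | (.528, -.023) |
| Potato | (.509, -.058) |
| Carrot | (.539, -.106) |
| Lid bar | ≈(.456, .176, .095), hinge y≈.368 |

The scraps sit 56–86 mm before the lip, which fits the description.

```bash
cat > to.py <<'E'
# python3 to.py x y z jaw_yaw_deg [tilt_deg about world x] : shift+turn from present pose to a target
from h import *; import sys
a=[float(v) for v in sys.argv[1:]]
s=env.get_state(); T=rot(s['orientation'])
def target(yaw,tilt=0):
    y=np.deg2rad(yaw); Y=np.array([np.cos(y),np.sin(y),0]); Z=np.array([0,0,-1.]); X=np.cross(Y,Z)
    return R.from_euler('x',tilt,degrees=True)*R.from_matrix(np.c_[X,Y,Z])
G=target(a[3],a[4] if len(a)>4 else 0)
print('t',s['clock'],'tcp',np.round(s['tcp_pos'],4),'gap',round(s['finger_gap'],4),'F',np.round(s['wrist_force'],1),'jaw y',np.round(T.apply([0,1,0]),3))
print('shift',np.round(T.inv().apply(np.array(a[:3])-s['tcp_pos']),4),'turn',np.round(np.rad2deg((T.inv()*G).as_rotvec()),2))
E
python3 to.py .43 .1 .23 10; python3 to.py .392 -.259 .13 -15
```

```text
t 0.1 tcp [0.1969 0.5398 0.2305] gap 0.0854 F [-0.3  0.4  0.8] jaw y [ 0.343  0.939 -0.002]
shift [-0.3697 -0.3332  0.001 ] turn [-9.000e-02  4.000e-02  5.996e+01]
t 0.1 tcp [0.1969 0.5398 0.2305] gap 0.0854 F [-0.3  0.4  0.8] jaw y [ 0.343  0.939 -0.002]
shift [-0.4571 -0.6834  0.1015] turn [-8.000e-02  6.000e-02  8.496e+01]
```

```bash
python3 -m creep '[[-0.03,-0.03,0,0,0,7.5],[-0.065,-0.06,0,0,0,15],[-0.1,-0.09,0,0,0,22.5],[-0.135,-0.12,0,0,0,30],[-0.17,-0.15,0,0,0,37.5],[-0.205,-0.18,0,0,0,45],[-0.235,-0.215,0,0,0,52.5],[-0.27,-0.25,0,0,0,60]]' 0.0854; python3 to.py .392 -.259 .13 -15
```

```text
clock: 0.9
tcp_pos: [0.3649, 0.2112, 0.2311]
orientation: [-0.0, 0.645, 0.764, -0.0]
wrist_force: [1.3, 0.3, 0.0]
finger_gap: 0.0856
t 0.9 tcp [0.3649 0.2112 0.2311] gap 0.0856 F [1.3 0.3 0. ] jaw y [ 0.986  0.168 -0.   ]
shift [-0.468  -0.0525  0.101 ] turn [-2.00e-02 -0.00e+00  2.47e+01]
```

```bash
python3 -m creep '[[-0.045,0.01,0,0,0,3],[-0.09,0.02,0,0,0,6],[-0.135,0.02,0.01,0,0,9],[-0.18,0.015,0.02,0,0,12],[-0.225,0.005,0.03,0,0,15],[-0.27,-0.01,0.04,0,0,18],[-0.315,-0.02,0.05,0,0,21],[-0.36,-0.03,0.06,0,0,24.7]]'; python3 to.py .392 -.259 .12 -15
```

```text
clock: 1.7
tcp_pos: [0.397, -0.1486, 0.1708]
orientation: [-0.0, 0.793, 0.61, 0.0]
wrist_force: [1.5, -0.0, -0.1]
finger_gap: 0.0856
t 1.7 tcp [ 0.397  -0.1486  0.1708] gap 0.0856 F [ 1.5 -0.  -0.1] jaw y [ 0.966 -0.257  0.   ]
shift [-0.1079  0.0235  0.0508] turn [ 0.   -0.01  0.11]
```

```bash
python3 to.py .392 -.259 .042 -15
```

```text
t 1.7 tcp [ 0.397  -0.1486  0.1708] gap 0.0856 F [ 1.5 -0.  -0.1] jaw y [ 0.966 -0.257  0.   ]
shift [-0.108   0.0235  0.1288] turn [ 0.   -0.01  0.11]
```

```bash
python3 -m creep '[[-0.045,0.01,0,0,0,0],[-0.09,0.02,0.0,0,0,0],[-0.108,0.0235,0.02,0,0,0],[-0.108,0.0235,0.05,0,0,0],[-0.108,0.0235,0.08,0,0,0],[-0.108,0.0235,0.105,0,0,0],[-0.108,0.0235,0.12,0,0,0],[-0.108,0.0235,0.129,0,0,0]]'; python3 -m creep '[[0,0,0,0,0,0],[0,0,0,0,0,0],[0,0,0,0,0,0],[0,0,0,0,0,0],[0,0,0,0,0,0],[0,0,0,0,0,0],[0,0,0,0,0,0],[0,0,0,0,0,0]]' 0.0 60; python3 -c "
from h import *
cloud('wrist','w1.png')"
```

```text
clock: 2.5
tcp_pos: [0.3919, -0.2564, 0.0405]
orientation: [-0.002, 0.792, 0.61, -0.0]
wrist_force: [-0.1, -0.7, -0.3]
finger_gap: 0.0855
clock: 3.3
tcp_pos: [0.3936, -0.2579, 0.0432]
orientation: [0.001, 0.792, 0.611, 0.0]
wrist_force: [-0.1, -0.1, 6.2]
finger_gap: 0.0231
```

View pics/w1.png

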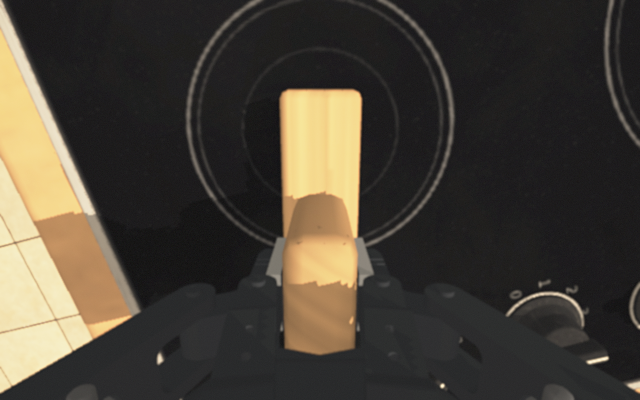

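```bash
python3 to.py .440 -.060 .09 -3; python3 to.py .440 -.060 .045 -3
```

```text
t 3.35 tcp [ 0.3936 -0.2578  0.0432] gap 0.0233 F [-0.7  1.9  6.8] jaw y [ 0.967 -0.254  0.002]
shift [ 0.2031 -0.0054 -0.047 ] turn [  0.09   0.05 -11.73]
t 3.35 tcp [ 0.3936 -0.2578  0.0432] gap 0.0233 F [-0.7  1.9  6.8] jaw y [ 0.967 -0.254  0.002]
shift [ 0.2031 -0.0054 -0.002 ] turn [  0.09   0.05 -11.73]
```

Grip held: the brush grip is between the pads at (320,270) and the block stands square. Now I lift it, carry it behind the scraps and sweep.

```bash
python3 -m creep '[[0,0,-0.01,0,0,0],[0.01,0,-0.025,0,0,0],[0.045,0,-0.025,0,0,-3],[0.085,-0.001,-0.025,0,0,-6],[0.125,-0.003,-0.025,0,0,-9],[0.165,-0.004,-0.025,0,0,-11.7],[0.195,-0.005,-0.02,0,0,-11.7],[0.203,-0.005,-0.012,0,0,-11.7]]'; python3 to.py .440 -.060 .047 -3;  python3 to.py .637 -.07 .047 -3; python3 -c "
from h import *
cloud('wrist','w2.png')"
```

```text
clock: 4.15
tcp_pos: [0.4401, -0.0572, 0.0548]
orientation: [0.0, 0.724, 0.689, 0.0]
wrist_force: [-0.4, 0.5, -1.7]
finger_gap: 0.0233
t 4.15 tcp [ 0.4401 -0.0572  0.0548] gap 0.0233 F [-0.4  0.5 -1.7] jaw y [ 0.999 -0.049  0.001]
shift [-0.0028 -0.      0.0078] turn [ 0.04 -0.04  0.17]
t 4.15 tcp [ 0.4401 -0.0572  0.0548] gap 0.0233 F [-0.4  0.5 -1.7] jaw y [ 0.999 -0.049  0.001]
shift [-0.003   0.1973  0.0079] turn [ 0.04 -0.04  0.17]
```

View pics/w2.png

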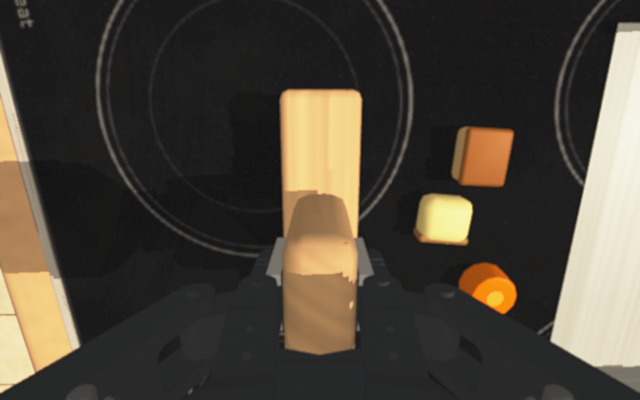

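All three scraps lie in front of the brush, between rows 125 and 310, with the brush end at row 90. The pan lip runs along the right edge, about (555–612). Sweeping now.

```bash
python3 -m creep '[[-0.003,0,0.007,0,0,0],[-0.003,0.015,0.008,0,0,0],[-0.003,0.03,0.008,0,0,0],[-0.003,0.045,0.008,0,0,0],[-0.003,0.06,0.008,0,0,0],[-0.003,0.075,0.008,0,0,0],[-0.003,0.09,0.008,0,0,0],[-0.003,0.1,0.008,0,0,0]]'; python3 to.py .637 -.07 .047 -3; python3 -c "
from h import *
cloud('wrist','w3.png')"
```

```text
clock: 5.0
tcp_pos: [0.5402, -0.0702, 0.0459]
orientation: [0.0, 0.726, 0.687, -0.0]
wrist_force: [-1.1, -0.9, -1.2]
finger_gap: 0.0235
t 5.0 tcp [ 0.5402 -0.0702  0.0459] gap 0.0235 F [-1.1 -0.9 -1.2] jaw y [ 0.998 -0.056 -0.   ]
shift [ 0.0055  0.0967 -0.0012] turn [-0.01  0.02 -0.18]
```

View pics/w3.png

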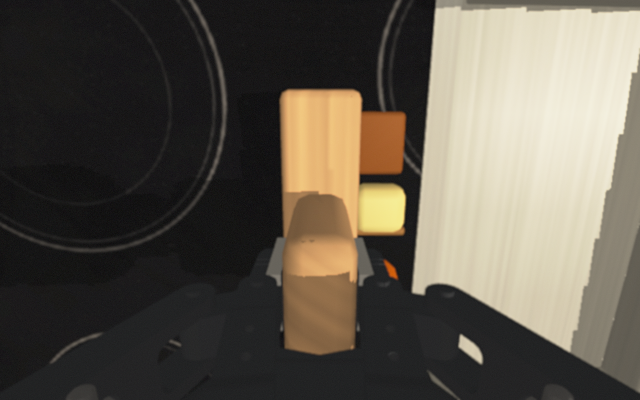

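The crust and potato are against the brush face, the carrot at (390,270) too, and the lip is just ahead at column ~425. I raise slightly for the floor and push in.

```bash
python3 -m creep '[[0.001,0.012,-0.002,0,0,0],[0.002,0.026,-0.002,0,0,0],[0.003,0.04,-0.002,0,0,0],[0.004,0.054,-0.002,0,0,0],[0.005,0.068,-0.002,0,0,0],[0.005,0.082,-0.002,0,0,0],[0.005,0.092,-0.002,0,0,0],[0.005,0.097,-0.002,0,0,0]]'; python3 to.py .637 -.07 .047 -3; python3 -c "
from h import *
cloud('wrist','w4.png')"
```

```text
clock: 5.85
tcp_pos: [0.637, -0.069, 0.048]
orientation: [-0.0, 0.726, 0.688, -0.0]
wrist_force: [-0.6, 0.2, -1.1]
finger_gap: 0.0234
t 5.85 tcp [ 0.637 -0.069  0.048] gap 0.0234 F [-0.6  0.2 -1.1] jaw y [ 0.999 -0.054 -0.   ]
shift [-0.001   0.0001  0.001 ] turn [-0.02  0.   -0.09]
```

View pics/w4.png

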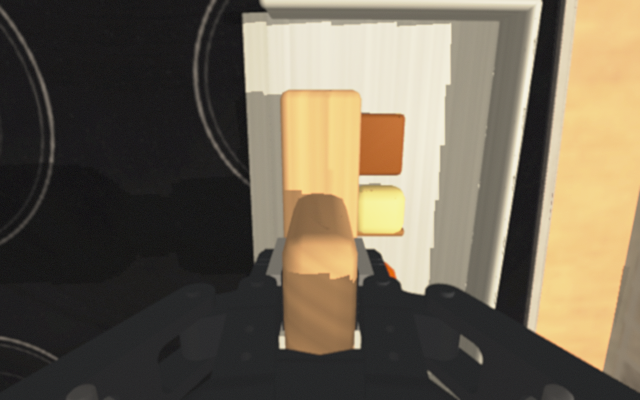

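Everything is inside the pan, well past the ramp. I back off, lift and return the brush to the front-right of the hob.

```bash
python3 -m creep '[[0,-0.006,0,0,0,0],[0,-0.02,-0.003,0,0,0],[0,-0.04,-0.02,0,0,0],[0,-0.07,-0.045,0,0,0],[0,-0.11,-0.05,0,0,0],[-0.02,-0.15,-0.05,0,0,0],[-0.05,-0.185,-0.05,0,0,0],[-0.08,-0.215,-0.05,0,0,0]]'; python3 to.py .4 -.25 .044 -3; python3 -c "
from h import *
cloud('top','t2.png')"
```

```text
clock: 6.7
tcp_pos: [0.4145, -0.1361, 0.0983]
orientation: [-0.0, 0.725, 0.689, -0.0]
wrist_force: [0.4, -1.5, -0.9]
finger_gap: 0.0232
t 6.7 tcp [ 0.4145 -0.1361  0.0983] gap 0.0232 F [ 0.4 -1.5 -0.9] jaw y [ 0.999 -0.051 -0.001]
shift [-0.1145 -0.0086  0.0543] turn [-0.04 -0.01  0.05]
```

```bash
python3 - <<'E'
import cv2
a=cv2.imread('pics/t2.png')[120:290,280:470]; cv2.imwrite('pics/t2c.png',cv2.resize(a,None,fx=3.4,fy=3.4,interpolation=cv2.INTER_CUBIC))
E
```

```text
(no output)
```

View pics/t2c.png

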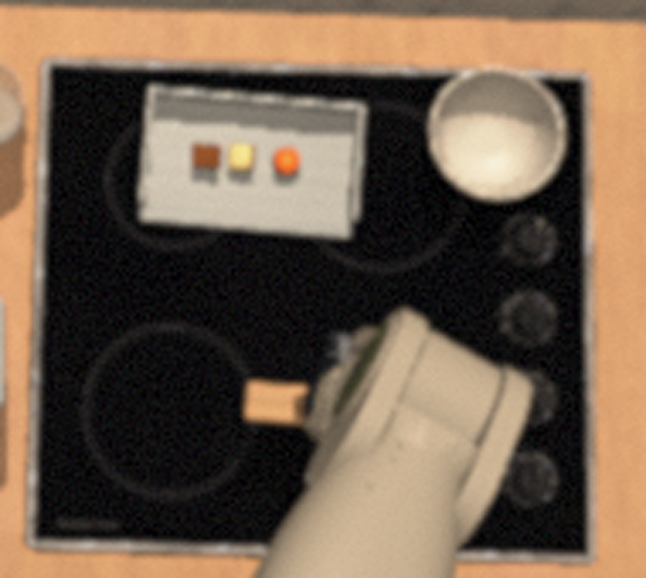

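All three scraps are in the pan at crop (205–287, 158). Putting the brush down.

```bash
python3 -m creep '[[-0.03,-0.002,0,0,0,0],[-0.07,-0.005,0.01,0,0,0],[-0.1,-0.008,0.025,0,0,0],[-0.114,-0.009,0.04,0,0,0],[-0.114,-0.009,0.048,0,0,0],[-0.114,-0.009,0.052,0,0,0],[-0.114,-0.009,0.054,0,0,0],[-0.114,-0.009,0.055,0,0,0]]'; python3 -m creep '[[0,0,0,0,0,0],[0,0,0,0,0,0],[0,0,0,0,0,0],[0,0,0,0,0,0],[0,0,0,0,0,0],[0,0,0,0,0,0],[0,0,0,0,0,0],[0,0,0,0,0,0]]' 0.0854 60
```

```text
clock: 7.55
tcp_pos: [0.4028, -0.2491, 0.0435]
orientation: [-0.0, 0.725, 0.689, 0.0]
wrist_force: [0.3, 0.6, -1.3]
finger_gap: 0.0236
clock: 8.35
tcp_pos: [0.4026, -0.2501, 0.0432]
orientation: [-0.0, 0.726, 0.688, 0.0]
wrist_force: [-0.1, -0.3, -0.5]
finger_gap: 0.0854
```

```bash
python3 -m creep '[[0,0,-0.02,0,0,0],[0,0,-0.05,0,0,0],[0,0,-0.09,0,0,0],[0,0,-0.13,0,0,-5],[0.03,0,-0.15,0,0,-13],[0.07,0,-0.15,0,0,-21],[0.115,0,-0.15,0,0,-29],[0.16,0,-0.15,0,0,-37]]'; python3 to.py .456 .176 .19 90
```

```text
clock: 9.15
tcp_pos: [0.4111, -0.0891, 0.1936]
orientation: [0.0, 0.468, 0.884, 0.0]
wrist_force: [0.8, 0.1, 0.1]
finger_gap: 0.086
t 9.15 tcp [ 0.4111 -0.0891  0.1936] gap 0.086 F [0.8 0.1 0.1] jaw y [0.827 0.562 0.001]
shift [0.1941 0.1862 0.0036] turn [ 2.00e-02  5.00e-02 -5.58e+01]
```

Going above the bar with the fingers narrowed to 30 mm, then taking a close look.

```bash
python3 -m creep '[[0.028,0.027,0.003,0,0,-7],[0.056,0.054,0.003,0,0,-14],[0.084,0.081,0.003,0,0,-21],[0.112,0.108,0.003,0,0,-28],[0.14,0.135,0.003,0,0,-35],[0.168,0.162,0.003,0,0,-42],[0.194,0.186,0.003,0,0,-49],[0.194,0.186,0.003,0,0,-55.8]]' 0.034; python3 - <<'E'
from h import *
im,w,p=cloud('wrist','w5.png'); np.save('w5.npy',w)
x,y,z=w[...,0],w[...,1],w[...,2]
for n,m in (('bar',(x>.38)&(x<.54)&(y>.13)&(y<.2)&(z>.085)&(z<.112)),('lid',(x>.38)&(x<.54)&(y>.2)&(y<.45)&(z>.085)&(z<.112))):
    q=w[m]
    if len(q)>10: print(n,len(q),np.round(q.mean(0),4),np.round(np.percentile(q,[1,50,99],axis=0),3).tolist(),cv2.minAreaRect((q[:,:2]*1000).astype(np.float32)))
E
python3 to.py .456 .176 .09 90
```

```text
clock: 9.95
tcp_pos: [0.4575, 0.1781, 0.1902]
orientation: [0.0, -0.003, 1.0, 0.001]
wrist_force: [-0.8, -0.6, -0.4]
finger_gap: 0.0338
bar 3260 [0.453  0.181  0.1001] [[0.402, 0.171, 0.096], [0.45, 0.179, 0.1], [0.514, 0.199, 0.103]] ((458.47509765625, 185.12973022460938), (115.87754821777344, 29.654827117919922), 0.011911345645785332)
lid 44301 [0.4477 0.2936 0.0991] [[0.381, 0.211, 0.096], [0.444, 0.294, 0.099], [0.534, 0.373, 0.101]] ((460.0155334472656, 290.55169677734375), (160.0291290283203, 181.00057983398438), 0.024679331108927727)
t 10.0 tcp [0.4571 0.1766 0.1901] gap 0.0338 F [-0.8 -0.9  0.5] jaw y [-0.009  1.     0.   ]
shift [ 0.0011 -0.0006  0.1001] turn [ 0.01 -0.01  0.5 ]
```

View pics/w5.png

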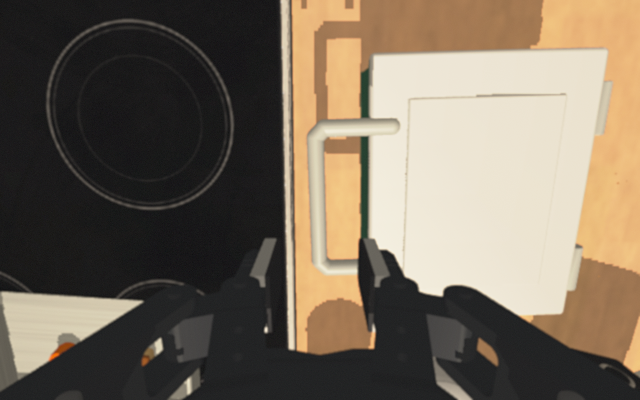

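The bar at column 317 is centred between the fingers (265–370). There are rods at rows 128 and 268, and the lid edge is at y≈.211. I narrow the opening to 26 mm for more clearance, descend and grip.

```bash
python3 -m creep '[[0.001,0,0,0,0,0],[0.001,0,0.015,0,0,0],[0.001,0,0.035,0,0,0],[0.001,0,0.055,0,0,0],[0.001,0,0.075,0,0,0],[0.001,0,0.095,0,0,0],[0.001,0,0.105,0,0,0],[0.001,0,0.112,0,0,0]]' 0.026; python3 to.py .456 .177 .078 90
```

```text
clock: 10.8
tcp_pos: [0.4557, 0.1738, 0.0777]
orientation: [-0.0, 0.004, 1.0, -0.0]
wrist_force: [0.7, 1.1, 1.0]
finger_gap: 0.0258
t 10.8 tcp [0.4557 0.1738 0.0777] gap 0.0258 F [0.7 1.1 1. ] jaw y [ 0.007  1.    -0.   ]
shift [-0.0003  0.0032 -0.0003] turn [-0.01 -0.06 -0.4 ]
```

```bash
python3 -m creep '[[0,0,0,0,0,0],[0,0,0,0,0,0],[0,0,0,0,0,0],[0,0,0,0,0,0],[0,0,0,0,0,0],[0,0,0,0,0,0],[0,0,0,0,0,0],[0,0,0,0,0,0]]' 0.0 40; python3 to.py .456 .177 .078 90
```

```text
clock: 11.6
tcp_pos: [0.4556, 0.1763, 0.0789]
orientation: [-0.0, 0.001, 1.0, 0.002]
wrist_force: [-2.6, 6.4, -2.3]
finger_gap: 0.0105
t 11.6 tcp [0.4556 0.1763 0.0789] gap 0.0105 F [-2.6  6.4 -2.3] jaw y [0.003 1.    0.004]
shift [-0.0004  0.0007  0.0009] turn [ 0.23 -0.03 -0.16]
```

```bash
python3 -m creep '[[0,0.003,-0.0125,0,0,0],[0,0.0045,-0.025,0,0,0],[0,0.007,-0.037,0,0,0],[0,0.010,-0.0495,0,0,0],[0,0.014,-0.0615,0,0,0],[0,0.019,-0.073,0,0,0],[0,0.0245,-0.0845,0,0,0],[0,0.031,-0.095,0,0,0]]'; cat > lid.py <<'E'
from h import *
s=env.get_state(); T=rot(s['orientation']); b=np.array(s['tcp_pos'])-T.apply([0,0,.016])
print('bar',np.round(b,4),'gap',s['finger_gap'],'F',np.round(s['wrist_force'],1),'r',np.hypot(.3685-b[1],b[2]-.089),'theta',np.rad2deg(np.arctan2(b[2]-.089,.3685-b[1]))-1.79)
E
python3 lid.py; python3 to.py .456 .2775 .2422 90
```

```text
clock: 12.4
tcp_pos: [0.4546, 0.2039, 0.1742]
orientation: [-0.001, 0.003, 1.0, -0.002]
wrist_force: [-5.8, -8.3, 1.9]
finger_gap: 0.0108
bar [0.4547 0.204  0.1902] gap 0.01084219616249573 F [-5.8 -8.3  1.9] r 0.1931287814998288 theta 29.799856159280072
t 12.4 tcp [0.4546 0.2039 0.1742] gap 0.0108 F [-5.8 -8.3  1.9] jaw y [ 0.005  1.    -0.004]
shift [-0.0008  0.0733 -0.0684] turn [-0.25 -0.14 -0.29]
```

```bash
python3 -m creep '[[0.001,0.006,-0.0105,0,0,0],[0.001,0.013,-0.0205,0,0,0],[0.001,0.0215,-0.030,0,0,0],[0.001,0.0305,-0.039,0,0,0],[0.001,0.040,-0.047,0,0,0],[0.001,0.050,-0.055,0,0,0],[0.001,0.060,-0.062,0,0,0],[0.001,0.071,-0.068,0,0,0]]'; python3 lid.py; python3 -m creep '[[0,0,0,0,0,0],[0,0,0,0,0,0],[0,0,0,0,0,0],[0,0,0,0,0,0],[0,0,0,0,0,0],[0,0,0,0,0,0],[0,0,0,0,0,0],[0,0,0,0,0,0]]'; python3 lid.py; python3 - <<'E'
from h import *
im,w,p=cloud('top','t3.png'); im2,w2,p=cloud('scene','s3.png')
for w_ in (w,w2):   # lid plane fit
    x,y,z=w_[...,0],w_[...,1],w_[...,2]
    q=w_[(x>.37)&(x<.54)&(y>.30)&(y<.40)&(z>.10)&(z<.24)]
    if len(q)>20:
        a=np.polyfit(q[:,1],q[:,2],1); print(len(q),'plane slope deg',np.rad2deg(np.arctan(-a[0])))
    b=w_[(x>.36)&(x<.46)&(y>-.36)&(y<-.16)&(z>.08)&(z<.1)]; print('grip top',len(b),b.mean(0))
cv2.imwrite('pics/f.png',np.vstack([cv2.resize(im[120:290,200:470],(477,300)),cv2.resize(im2[130:370,180:560],(477,300))]))
E
```

```text
clock: 13.2
tcp_pos: [0.4531, 0.2744, 0.2439]
orientation: [-0.001, 0.002, 1.0, -0.002]
wrist_force: [-11.6, -11.3, 13.7]
finger_gap: 0.0105
bar [0.4532 0.2745 0.2599] gap 0.010451095308200011 F [-11.6 -11.3  13.7] r 0.1950327002637863 theta 59.403696149467514
clock: 14.0
tcp_pos: [0.453, 0.2749, 0.2439]
orientation: [-0.001, 0.002, 1.0, -0.001]
wrist_force: [-11.3, -9.7, 12.4]
finger_gap: 0.0106
bar [0.453  0.275  0.2599] gap 0.010622800680562214 F [-11.3  -9.7  12.4] r 0.19481051925111106 theta 59.51372585059323
71 plane slope deg 57.4353716922417
grip top 134 [ 0.40081858 -0.24710652  0.09033182]
172 plane slope deg 58.68074251368987
grip top 230 [ 0.39960827 -0.25282122  0.08870282]
```

View pics/f.png

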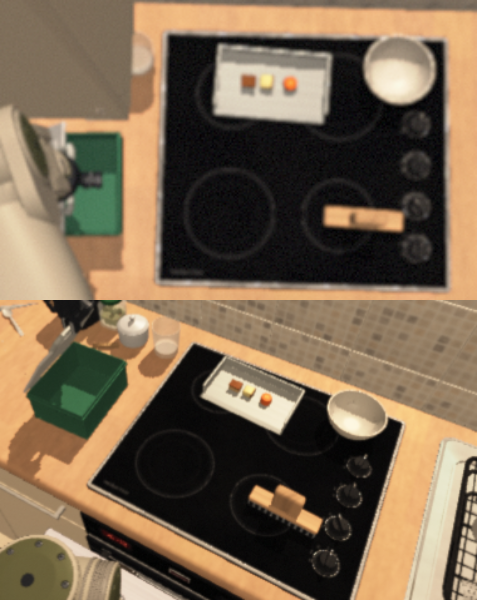

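The scraps are in the pan, the brush stands upright and the lid is open at about 58–59°. The bowl and jars are unmoved in view. There is about 15 N of radial and 11 N of sideways strain left in the grip, so I ease it off.

```bash
python3 -m creep '[[0.001,0,-0.001,0,0,0],[0.002,-0.001,-0.002,0,0,0],[0.003,-0.001,-0.003,0,0,0],[0.003,-0.001,-0.003,0,0,0],[0.003,-0.001,-0.003,0,0,0],[0.003,-0.001,-0.003,0,0,0],[0.003,-0.001,-0.003,0,0,0],[0.003,-0.001,-0.003,0,0,0]]'; python3 lid.py; python3 - <<'E'
from h import *
s=env.get_state(); print(s['clock'],np.abs(s['qvel']).max(),s['ft_torque'])
for n in('top','scene'):
    im,w_,p=cloud(n)
    x,y,z=w_[...,0],w_[...,1],w_[...,2]
    q=w_[(x>.37)&(x<.54)&(y>.30)&(y<.40)&(z>.10)&(z<.24)]
    a=np.polyfit(q[:,1],q[:,2],1); print(n,len(q),'slope deg',np.rad2deg(np.arctan(-a[0])))
E
```

```text
clock: 14.9
tcp_pos: [0.4527, 0.2755, 0.2444]
orientation: [0.0, 0.002, 1.0, 0.0]
wrist_force: [0.2, -1.0, -1.6]
finger_gap: 0.0106
bar [0.4527 0.2755 0.2604] gap 0.010644090714592061 F [ 0.2 -1.  -1.6] r 0.19500013209822553 theta 59.7316181027612
14.9 0.0012388483321051852 [-0.13368641 -0.02676625  0.4405002 ]
top 70 slope deg 59.45165813494503
scene 187 slope deg 59.1930212595845
```

The strain is gone (force about 2 N, matching the spring), and the lid is steady at about 59.5°. Handing in.

```bash
python3 -c "
from h import *
print(env.hand_in())"; python3 lid.py
```

```text
the job is handed in; nothing more can be done
None
the job is handed in; nothing more can be done
```

The job is done and handed in at about 15 s of the 72 s allowed. I swept the crust, carrot and potato into the crumb pan using only the brush. The brush now stands upright and released at the front right of the hob. The robot is holding the caddy lid open by its bar.

**Last checks:**
- **Scraps and brush:** the last pictures showed all three scraps well inside the pan. The brush was upright at about (0.40, -0.25), clear of the pan.
- **Bowl, sugar pot and tumbler:** the bowl looked unmoved in both of the last pictures, and the sugar pot and tumbler stood in place in the scene view. I judged this by eye and did not measure it.
- **Lid angle:** 59.7° from the arm pose, and 59.5° and 59.2° from the two cameras.
- **Steadiness:** the joints were still, and the force on the wrist was about 2 N, about what the lid's spring gives.

**Two things did not match at first:**
- **Strain on the bar:** after opening the lid, the force on the wrist was about 20 N. Shifting the grip about 3 mm removed it.
- **Bar radius:** it measured 195 mm against the stated 192 mm, probably because my hinge position is a few mm off.

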